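# Hang the cap bin on its cleat

### The job

Clear the cap bin off the desk: of the two white bins, take the one with the slanted metal strip on its back, lean it about 15 degrees so that its back goes down, hook the strip over the slanted cleat of the grey stand, and let it down until it hangs level, locked behind the cleat and centred on it, clear of the stand's foot. Let go of it there, and leave the other bin where it stands.

Things in the scene. Friction and masses are not known exactly. Their poses are not given: they have to be found in the camera images.
- strip_bin: Bin to hang (loose, 0.25 kg): white open box 80 (x) x 110 (y) x 70 (z) mm with a slanted metal strip on its back. Origin: centre of its underside; +x out of its back, z up. Upright handle plate across the middle (x = 0): 12 mm thick in x, 70 mm wide in y, top at z = 145 mm; pinch it across its thickness. Hung: origin at about (-76, 0, 40) mm in the stand's frame, axes parallel.
- strip_edge (a point): Middle of the free lower edge of the bin's strip, at (71, 0, 36) mm in the bin's frame; axes as the bin's. The strip, 5 mm thick and 110 mm wide, slopes at 45 degrees from the top of the back wall (x = 40, z = 67 mm) backward and down to this edge, open underneath.
- stand: Fixed stand. Origin on the desk at the middle of the foot of its panel's front face; x into the panel, away from the hanging side; y along it; z up. Grey upright panel 160 mm wide, x 0 to 10 mm, top at z = 125 mm; foot plate 170 mm wide, 8 mm high, x -95 to 70 mm. A rail 130 mm wide, x -35 to 0, z 40 to 54 mm, is there for the hung bin's back to lean on.
- cleat_edge (a point): Middle of the cleat's free upper edge, at (-26, 0, 90) mm in the stand's frame; axes as the stand's. The aluminium cleat, 130 mm wide, 5 mm thick, rises at 45 degrees from the panel (x = 0, z = 64 mm) forward to this edge: a V groove 26 mm wide at its mouth lies between it and the panel, for the bin's strip.
- plain_bin: The other white bin (loose): same box and handle, but a bare flat back, no strip; not to be moved. Origin: centre of its underside, z up.

How it is judged:
On the way:
1. the bin is held with its back leaning down by at least 6 degrees, the edge of its strip above the cleat and within 80 mm of its edge (angle between strip_bin's own x axis and vertical above 1.675 rad and distance between strip_edge and cleat_edge below 0.08 m and z of strip_edge in the frame of cleat_edge above 0 m), for 0.1 s.
At the end, for the whole second after the job is handed in: Strip edge between cleat and panel, at least 6 mm below the cleat's upper edge (fully home: 14 mm), within 20 mm of the cleat's middle; bin level and square to the stand within 10 degrees, at rest, hanging on the stand clear of its foot; the other bin within 30 mm of where it stood (x of strip_edge in the frame of stand between -0.022 and 0.002 m and z of strip_edge in the frame of stand between 0.06 and 0.084 m and y of strip_edge in the frame of stand between -0.02 and 0.02 m and angle between strip_bin's own z axis and vertical below 0.175 rad and angle between the x axis of strip_bin and the x axis of stand, either way round below 0.175 rad and height (world z) of strip_bin above 0.02 m and contact force between strip_bin and stand above 0.5 N and linear speed of strip_bin below 0.02 m/s and distance of plain_bin from where it was at the start of the episode below 0.03 m); the robot touches nothing.
It fails at once if the other bin is moved by more than 30 mm (distance of plain_bin from where it was at the start of the episode above 0.03 m).
It also fails if it takes over 50 s, if anything falls off the work surface, if the arm or the gripper's body presses on something with over 40 N, if the wrist force passes 120 N, or if a joint passes its speed limit or range.

### The arm

A 6-joint arm with a two-finger parallel gripper is mounted at the origin on a cart in front of the work surface, level with it; the furniture and walls round the work are solid. World frame = base frame: x ahead of the robot, y to its left, z up, the work surface at z = 0. Lengths are in m, angles in rad, forces in N, time in s.
With the tool pointing down it reaches from about 0.35 to 0.975 m from the base axis. Payload 4.9 kg.
Tool frame: the origin (TCP) lies midway between the tips of the shut fingers; the grasp point (between the pads) lies 19 mm behind it (manip.pinch_z is the x of the grasp point in the tool frame, in m); x points along the fingers, y is the direction in which the jaws open and shut, and the axes are right-handed (so a half turn about x gives the same grasp; the last joint's range is limited). The gripper opens to 85 mm and grips with 20 to 120 N. Pads are 22 mm wide; open, the fingers measure 114 mm over their backs; the gripper's body (76 mm by 85 mm) begins 54 mm behind the grasp point. The pads swing forward as they close: fully open they stand 13 mm farther back than shut.
Start: joints at [0.987, 0.053, 1.613, -0, 1.476, -0.119], TCP at [0.28, 0.559, 0.231] pointing down, gripper open.
Joint ranges: [-3.01, 3.01], [-1.01, 2.22], [0.06, 2.58], [-1.02, 4.17], [0.09, 2.62], [-3.14, 3.14]. Speed limits (rad/s): [2.57, 2.57, 3.14, 3.14, 3.14, 3.14].

### API

Orientations are given as a unit quaternion [w, x, y, z].
In Python, from plant import sensors, cams, workorder, manip gives the robot as it stands.
- The arm moves only by the tool drive_tool, never from a script. Its argument "series" is a list of rows, each an object of numbers: "x", "y", "z": the shift along the tool's x, y, z in units of 25 mm (1.0 is 25 mm); "ax", "ay", "az": the turn, a rotation vector about the tool's x, y, z in units of 5 degrees (1.0 is 5 degrees). A call has 1 to 5 rows; each row is the pose to reach, as a shift and turn from the pose commanded when the call began, along the tool's axes at that moment; what a row does not reach only later rows make up. A row lasts 1/12 s, in which the tool goes at most 41.7 mm and 7.16 degrees, less where a joint would pass 70% of its speed; a pose out of reach is approached as far as the arm can. A call with a gripper value outside its range is refused whole. "hand" is the opening, from 0 (shut) to 1 (fully open), set as the call begins (left out, the last holds). The fingers move at their own pace and stop on an object; the grip force is fixed at half the most. Time passes only in rows, so rows that repeat a pose let the fingers close. It gives the time, the measured TCP pose, the force and the opening at its end, in the units of the state.
- sensors.state(): the state, without advancing time (a new reading comes with each control period).
- cams.grab_frame(name): name is "side" or "top" or "wrist"; returns a dict with "img" (420x560x3 uint8, blue, green, red), "camera_matrix" (3x3 intrinsics, pixels), "cam_to_world" (4x4, takes a point from camera to world coordinates). Camera axes: x right, y down, z forward; pixel columns grow to the right and rows downward; lengths in m; the calibration is good to about 2 mm. A picture is of the moment at which its call begins. There is no depth.
- workorder.job_done(): hands the job in, once; it reports no verdict.
The state is a dict: "time": time; "joint_pos": joint angles; "joint_vel": joint speeds; "joint_efforts": joint torques, N m; "tool_pos": TCP position; "tool_rot": TCP orientation; "contact_force": force on the tool from outside, world axes, zero at the start; "ft_torque": the same for the moment, N m; "gripper_width": opening from 0.0 (shut) to 1.0 (fully open).
Only numpy, scipy, OpenCV 4.12 (cv2) and the standard library are available. Lean on these libraries where they do the work, as an engineer would, in place of code of your own. Each camera call takes 0.05 s, during which the arm holds its last target.

## Working session

There is one attempt and no reset: what is moved stays moved. The work goes in short steps, Python scripts to look and compute and a tool call to move; the robot and the scene stay as the last step left them, time stands still between calls to the robot, and variables do not carry over. Pictures are saved under pics/ and viewed, and the job is handed in when it is done.

Besides the shell and the picture viewer there is one more tool, called after "Request:" by a JSON object that holds its "api" and its "payload". drive_tool: Moves the arm, as the interface text tells. Its arguments: {"type":"object","properties":{"series":{"type":"array","items":{"type":"object","properties":{"x":{"type":"number"},"y":{"type":"number"},"z":{"type":"number"},"ax":{"type":"number"},"ay":{"type":"number"},"az":{"type":"number"}}}},"hand":{"type":"number"}},"required":["series"]}

```bash
mkdir -p pics; ls; python3 - <<'E'
from plant import sensors,cams,workorder,manip
import cv2
print(sensors.state()); print([a for a in dir(manip) if a[0]!='_'], manip.pinch_z)
for n in ("side","top","wrist"):
    f=cams.grab_frame(n); cv2.imwrite(f"pics/{n}0.png",f["img"]); print(n,f["camera_matrix"],f["cam_to_world"])
E
```

```text
pics
{'time': 0.0, 'joint_pos': array([ 9.86982239e-01,  5.33477524e-02,  1.61430934e+00,  2.37884550e-05,
        1.47601218e+00, -1.19024090e-01]), 'joint_vel': array([-0.00032614, -0.00037137,  0.00088075,  0.00146429, -0.00052571,
        0.00011473]), 'joint_efforts': array([-7.95595952e-04, -3.93698359e+01, -3.70166624e+01, -1.85598788e-04,
        7.44982157e-03,  1.26256072e-06]), 'tool_pos': array([0.27980311, 0.55816252, 0.23005951]), 'tool_rot': array([ 0.6878369 ,  0.16216717,  0.68835809, -0.16354005]), 'contact_force': array([-0.09371743,  0.50913281, -0.34817731]), 'ft_torque': array([0.01364588, 0.00478269, 0.00882026]), 'gripper_width': 0.9996305959300497}
['IKError', 'pinch_z'] -0.0187
side [[439.34641971   0.         274.01447572]
 [  0.         439.34641971 212.42285144]
 [  0.           0.           1.        ]] [[-0.99968054  0.00574216  0.02461392  0.52003468]
 [-0.01905887  0.46836442 -0.8833298   1.35866054]
 [-0.01660051 -0.88351672 -0.46810536  0.75055061]
 [ 0.          0.          0.          1.        ]]
top [[429.05429462   0.         279.93696453]
 [  0.         429.05429462 210.70473648]
 [  0.           0.           1.        ]] [[-0.02502535 -0.98319579  0.1808308   0.36962759]
 [-0.99965942  0.02595114  0.00275524  0.12411982]
 [-0.00740171 -0.18070026 -0.98351036  1.28518723]
 [ 0.          0.          0.          1.        ]]
wrist [[375.4507691    0.         283.29187834]
 [  0.         375.4507691  212.18415618]
 [  0.           0.           1.        ]] [[ 0.44744989  0.85400733  0.26544317  0.21272467]
 [ 0.89430686 -0.42663433 -0.13490143  0.59213292]
 [-0.00195964  0.29774928 -0.95464209  0.37208593]
 [ 0.          0.          0.          1.        ]]
```

View pics/side0.png

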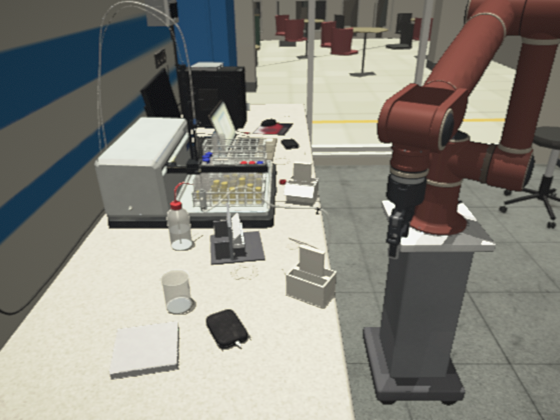

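View pics/top0.png

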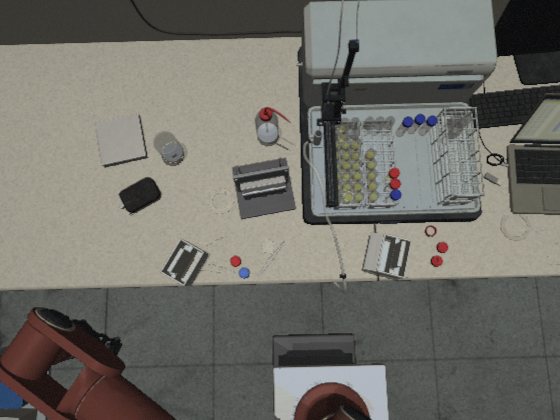

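View pics/wrist0.png

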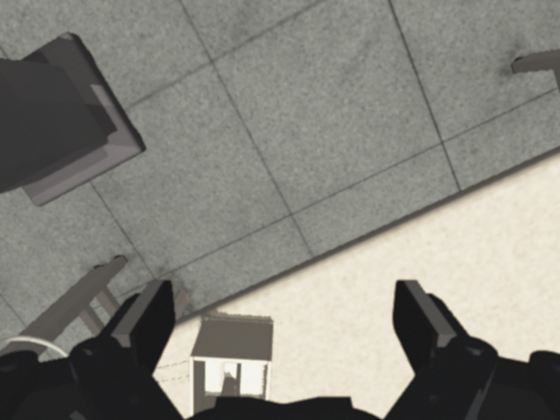

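```bash
python3 - <<'E'
import cv2,numpy as np
t=cv2.imread('pics/top0.png'); s=cv2.imread('pics/side0.png')
def c(im,x,y,w,h,z): return cv2.resize(im[y:y+h,x:x+w],None,fx=z,fy=z,interpolation=cv2.INTER_CUBIC)
cv2.imwrite('pics/crA.png',np.hstack([c(t,150,230,65,65,6),c(t,355,222,65,65,6)]))
cv2.imwrite('pics/crB.png',c(t,220,145,85,80,7))
cv2.imwrite('pics/crC.png',np.hstack([c(s,275,230,70,80,5),c(s,200,200,80,80,5)]))
E
```

```text
(no output)
```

View pics/crA.png

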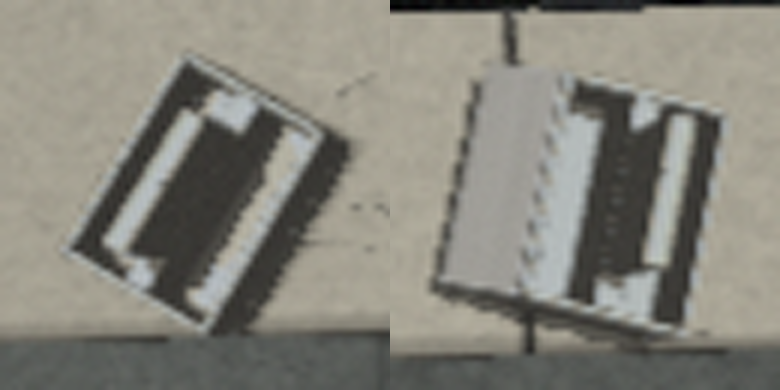

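View pics/crB.png

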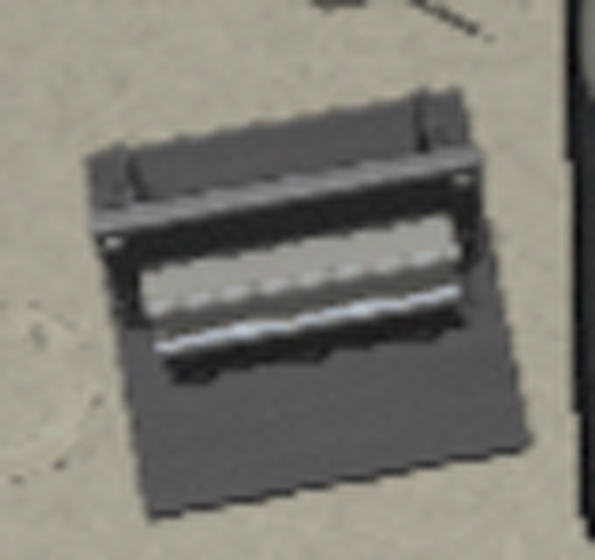

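View pics/crC.png

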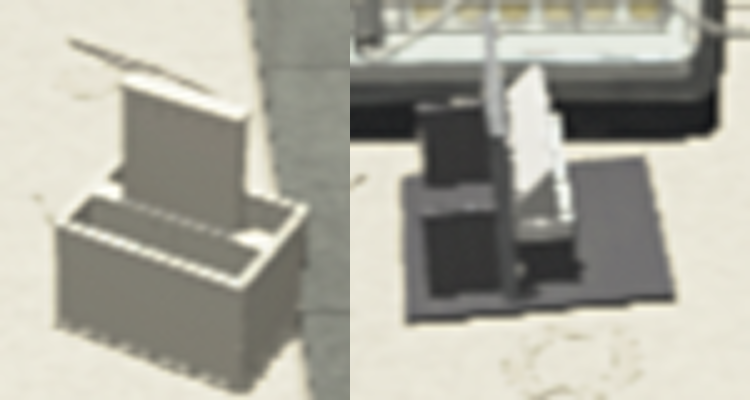

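```bash
cat > h.py <<'E'
import numpy as np,cv2
from scipy.optimize import least_squares
from scipy.spatial.transform import Rotation as R
TOP=(np.array([[429.05429462,0,279.93696453],[0,429.05429462,210.70473648],[0,0,1]]),np.array([[-0.02502535,-0.98319579,0.1808308,0.36962759],[-0.99965942,0.02595114,0.00275524,0.12411982],[-0.00740171,-0.18070026,-0.98351036,1.28518723],[0,0,0,1]]))
SIDE=(np.array([[439.34641971,0,274.01447572],[0,439.34641971,212.42285144],[0,0,1]]),np.array([[-0.99968054,0.00574216,0.02461392,0.52003468],[-0.01905887,0.46836442,-0.8833298,1.35866054],[-0.01660051,-0.88351672,-0.46810536,0.75055061],[0,0,0,1]]))
def proj(cam,P):
    K,T=cam; P=np.atleast_2d(P); c=(P-T[:3,3])@T[:3,:3]; c=c@K.T; return c[:,:2]/c[:,2:]
def pose(p,P): # p x,y,yaw
    P=np.atleast_2d(P)/1000.; return P@R.from_euler('z',p[2]).as_matrix().T+[p[0],p[1],0]
def fit(p0,obs):  # obs list (cam,pt_mm,px)
    f=lambda p: np.concatenate([proj(c,pose(p,X))[0]-u for c,X,u in obs])
    r=least_squares(f,p0,loss='soft_l1'); return r.x,r.fun.reshape(-1,2)
BIN=[[(s,t,z) for s,t in((-40,-55),(-40,55),(40,55),(40,-55),(-40,-55))] for z in(0,70)]+[[(40,-55,67),(71,-55,36),(71,55,36),(40,55,67)]]+[[(s,t,145) for s,t in((-6,-35),(-6,35),(6,35),(6,-35),(-6,-35))]]
STAND=[[(s,t,8) for s,t in((-95,-85),(-95,85),(70,85),(70,-85),(-95,-85))],[(0,-80,8),(0,-80,125),(0,80,125),(0,80,8)],[(10,-80,125),(10,80,125)],[(0,-65,64),(-26,-65,90),(-26,65,90),(0,65,64)],[(-35,-65,54),(-35,65,54),(-35,65,40),(-35,-65,40),(-35,-65,54)]]
def draw(im,cam,p,model,z,off,col):
    for L in model:
        q=((proj(cam,pose(p,L))-off+.5)*z); cv2.polylines(im,[np.round(q).astype(int)],False,col,1,cv2.LINE_AA)
E
python3 - <<'E'
from h import *
a=lambda u,v:np.array([355+(u-390+.5)/6-.5,222+(v+.5)/6-.5])
b=lambda u,v:np.array([220+(u+.5)/7-.5,145+(v+.5)/7-.5])
l=lambda u,v:np.array([150+(u+.5)/6-.5,230+(v+.5)/6-.5])
ob=[(TOP,X,a(*u)) for X,u in [((71,-55,36),(480,75)),((71,55,36),(437,287)),((-40,-55,70),(725,118)),((-40,55,70),(685,335)),((40,-55,67),(563,70)),((40,55,67),(522,290)),((0,-35,145),(681,116)),((0,35,145),(656,264))]]
pb,rb=fit([.4,-.1,1.4],ob); print(pb,rb.round(1).tolist())
os_=[(TOP,X,b(*u)) for X,u in [((-95,85,8),(150,518)),((-95,-85,8),(532,445)),((70,85,8),(88,155)),((70,-85,8),(462,90)),((0,80,125),(97,237)),((0,-80,125),(480,168)),((-26,65,90),(155,350)),((-26,-65,90),(462,290))]]
ps,rs=fit([.55,.15,0.1],os_); print(ps,rs.round(1).tolist())
t=cv2.imread('pics/top0.png'); s=cv2.imread('pics/side0.png')
def c(im,x,y,w,h,z): return cv2.resize(im[y:y+h,x:x+w],None,fx=z,fy=z,interpolation=cv2.INTER_CUBIC)
A=c(t,350,222,75,65,6);draw(A,TOP,pb,BIN,6,(350,222),(0,0,255))
B=c(t,220,145,85,80,6);draw(B,TOP,ps,STAND,6,(220,145),(0,0,255))
C=c(s,200,200,80,80,6);draw(C,SIDE,ps,STAND,6,(200,200),(0,0,255))
D=c(s,275,150,50,60,6);draw(D,SIDE,pb,BIN,6,(275,150),(0,0,255))
cv2.imwrite('pics/ovA.png',A);cv2.imwrite('pics/ovB.png',B);cv2.imwrite('pics/ovC.png',np.hstack([C[:360],D]))
E
```

```text
[ 0.45634675 -0.18956786  1.3162322 ] [[0.5, -1.6], [0.4, -0.0], [0.6, -1.5], [0.4, 0.5], [-0.5, 0.3], [-0.9, 1.5], [-0.0, -0.5], [-0.6, 0.6]]
[0.68918687 0.17750644 0.15880025] [[-0.2, 0.5], [0.6, 0.7], [-0.2, 0.5], [0.5, -0.0], [-0.6, 0.5], [1.0, 0.1], [-0.8, -4.8], [-0.0, -4.4]]
```

View pics/ovA.png

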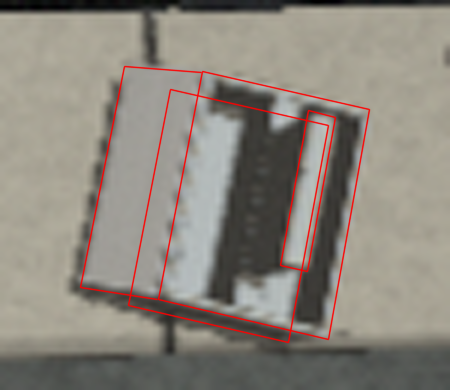

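View pics/ovB.png

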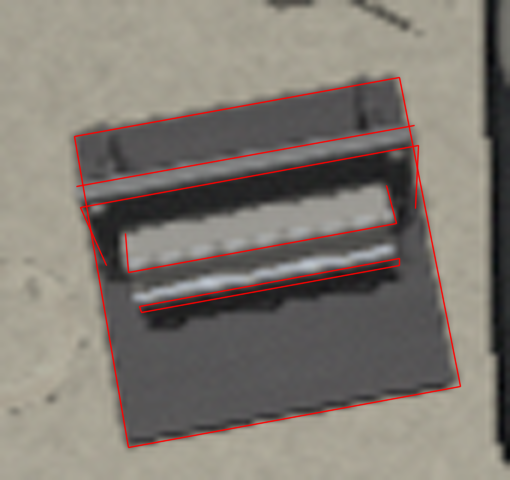

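View pics/ovC.png

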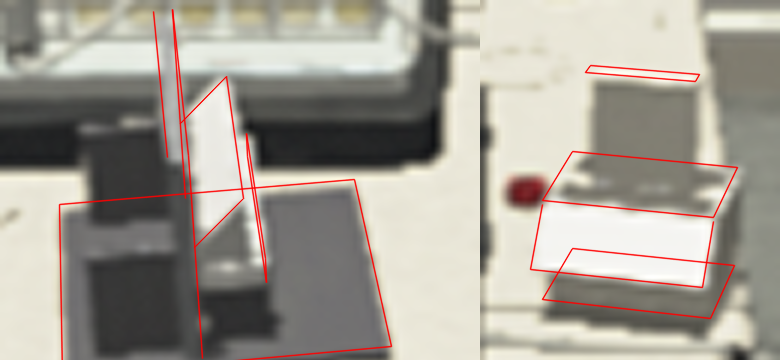

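```bash
python3 - <<'E'
from h import *
from plant import sensors
a=lambda u,v:np.array([350+(u+.5)/6-.5,222+(v+.5)/6-.5])
d=lambda u,v:np.array([275+(u-480+.5)/6-.5,150+(v+.5)/6-.5])
b=lambda u,v:np.array([220+(u+.5)/7-.5,145+(v+.5)/7-.5])
c=lambda u,v:np.array([200+(u+.5)/6-.5,200+(v+.5)/6-.5])
ob=[(TOP,X,a(*u)) for X,u in [((71,-55,36),(118,77)),((71,55,36),(77,288)),((-40,-55,70),(365,118)),((-40,55,70),(323,330)),((40,55,67),(160,292)),((0,-35,145),(320,116)),((0,35,145),(295,266))]]
ob+=[(SIDE,X,d(*u)) for X,u in [((0,-35,145),(646,81)),((40,55,70),(715,215)),((40,-55,70),(545,200))] if 0]
ob+=[(SIDE,(0,35,145),d(697,82)),(SIDE,(0,-35,145),d(593,82)),(SIDE,(71,55,36),d(706,285)),(SIDE,(71,-55,36),d(537,272))]
pb,rb=fit([.4,-.1,1.4],ob); print(pb,rb.round(1).tolist())
os_=[(TOP,X,b(*u)) for X,u in [((-95,85,8),(150,518)),((-95,-85,8),(532,445)),((70,85,8),(88,155)),((70,-85,8),(462,90)),((0,80,125),(97,237)),((0,-80,125),(480,168)),((-26,65,90),(150,315)),((-26,-65,90),(460,260))]]
os_+=[(SIDE,(-26,65,90),c(242,199)),(SIDE,(-26,-65,90),c(227,77)),(SIDE,(-95,-85,8),c(353,180))]
ps,rs=fit([.55,.15,0.1],os_); print(ps,rs.round(1).tolist())
s=sensors.state();q=s['tool_rot'];Rt=R.from_quat(np.r_[q[1:],q[0]]).as_matrix();print(Rt.round(3))
E
```

```text
[ 0.45544454 -0.18859575  1.32862883] [[0.3, -1.4], [0.3, 0.5], [0.0, -1.4], [0.6, 1.6], [-0.7, 1.7], [-0.4, -0.2], [-0.6, 0.7], [0.2, -0.7], [-0.8, -2.2], [-0.2, 0.4], [-0.9, -0.4]]
[0.68984881 0.17794858 0.15666011] [[-0.4, 0.2], [0.3, 0.6], [-0.3, 0.2], [0.4, -0.2], [-0.8, 0.2], [0.9, -0.1], [-0.3, -0.1], [0.1, -0.3], [-0.2, -0.2], [-0.5, -0.1], [0.0, -0.2]]
[[-0.001  0.448  0.894]
 [-0.001  0.894 -0.448]
 [-1.    -0.002 -0.   ]]
```

```bash
cat > g.py <<'E'
# usage: python3 g.py x y z yaw lean  -> shift and turn in units (TCP target, tool y at yaw, lean about bin y deg)
import sys
from h import *
from plant import sensors
def tr(yaw,lean):
    # level: tool x down, tool y = bin x dir, tool z = x cross y = (-z) x binx = -biny
    B=R.from_euler('z',yaw)*R.from_euler('y',np.deg2rad(lean))   # bin attitude
    bx,by,bz=B.as_matrix().T
    return np.c_[-bz,bx,-by]
def cur():
    s=sensors.state();q=s['tool_rot'];return s,R.from_quat(np.r_[q[1:],q[0]]).as_matrix()
def go(p,Rg):
    s,Rt=cur(); d=Rt.T@(np.array(p)-s['tool_pos'])/.025
    w=R.from_matrix(Rt.T@Rg).as_rotvec(degrees=True)/5
    print('shift',d.round(2),'turn',w.round(2),'t',round(s['time'],2),'pos',s['tool_pos'].round(4),'F',s['contact_force'].round(1),'w',round(s['gripper_width'],3),'q',s['joint_pos'].round(2))
if __name__=='__main__':
    x,y,z,yaw,l=map(float,sys.argv[1:6]); go((x,y,z),tr(yaw,l))
E
python3 g.py .456 -.189 .24 1.32 0
```

```text
shift [ -0.35 -23.56  19.7 ] turn [-2.45 -0.    0.02] t 0.15 pos [0.2799 0.5583 0.2303] F [-0.3  0.4  0.4] w 1.006 q [ 0.99  0.05  1.61 -0.    1.48 -0.12]
```

Request:
{"api": "drive_tool", "payload": {"series": [{"x": -0.4, "y": -23.6, "z": 19.7, "ax": -2.4}, {"x": -0.4, "y": -23.6, "z": 19.7, "ax": -2.4}, {"x": -0.4, "y": -23.6, "z": 19.7, "ax": -2.4}, {"x": -0.4, "y": -23.6, "z": 19.7, "ax": -2.4}, {"x": -0.4, "y": -23.6, "z": 19.7, "ax": -2.4}], "hand": 1}}

```text
schema error: expected keys x, y, z, ax, ay, az
```

```bash
python3 g.py .456 -.189 .24 1.32 0
```

```text
shift [ -0.35 -23.56  19.7 ] turn [-2.45 -0.    0.02] t 0.15 pos [0.2799 0.5583 0.2303] F [-0.3  0.4  0.4] w 1.006 q [ 0.99  0.05  1.61 -0.    1.48 -0.12]
```

All keys are needed in each row.

Request:
{"api": "drive_tool", "payload": {"series": [{"x": -0.4, "y": -23.6, "z": 19.7, "ax": -2.4, "ay": 0, "az": 0}, {"x": -0.4, "y": -23.6, "z": 19.7, "ax": -2.4, "ay": 0, "az": 0}, {"x": -0.4, "y": -23.6, "z": 19.7, "ax": -2.4, "ay": 0, "az": 0}, {"x": -0.4, "y": -23.6, "z": 19.7, "ax": -2.4, "ay": 0, "az": 0}, {"x": -0.4, "y": -23.6, "z": 19.7, "ax": -2.4, "ay": 0, "az": 0}], "hand": 1}}

```text
time: 0.57
tool_pos: [0.3275, 0.3541, 0.2335]
tool_rot: [0.701, 0.089, 0.701, -0.09]
contact_force: [0.1, 0.0, 0.5]
gripper_width: 1.0
```

```bash
python3 g.py .456 -.189 .24 1.32 0
```

```text
shift [ -0.25 -19.73  10.44] turn [-0.04 -0.    0.01] t 0.57 pos [0.3275 0.3541 0.2335] F [0.1 0.  0.5] w 1.0 q [ 0.67 -0.3   1.93 -0.    1.51 -0.65]
```

Request:
{"api": "drive_tool", "payload": {"series": [{"x": -0.3, "y": -19.7, "z": 10.4, "ax": 0, "ay": 0, "az": 0}, {"x": -0.3, "y": -19.7, "z": 10.4, "ax": 0, "ay": 0, "az": 0}, {"x": -0.3, "y": -19.7, "z": 10.4, "ax": 0, "ay": 0, "az": 0}, {"x": -0.3, "y": -19.7, "z": 10.4, "ax": 0, "ay": 0, "az": 0}, {"x": -0.3, "y": -19.7, "z": 10.4, "ax": 0, "ay": 0, "az": 0}]}}

```text
time: 0.98
tool_pos: [0.3751, 0.1513, 0.2367]
tool_rot: [0.702, 0.09, 0.701, -0.09]
contact_force: [0.5, -1.1, 0.1]
gripper_width: 1.001
```

```bash
python3 g.py .456 -.189 .24 1.32 0
```

```text
shift [ -0.13 -12.36   6.56] turn [-0.04  0.01 -0.  ] t 0.98 pos [0.3751 0.1513 0.2367] F [ 0.5 -1.1  0.1] w 1.001 q [ 0.2  -0.52  2.09 -0.    1.58 -1.12]
```

Request:
{"api": "drive_tool", "payload": {"series": [{"x": -0.1, "y": -12.2, "z": 6.5, "ax": 0, "ay": 0, "az": 0}, {"x": -0.1, "y": -12.2, "z": 6.5, "ax": 0, "ay": 0, "az": 0}, {"x": -0.1, "y": -12.2, "z": 6.5, "ax": 0, "ay": 0, "az": 0}, {"x": -0.1, "y": -12.2, "z": 6.5, "ax": 0, "ay": 0, "az": 0}, {"x": -0.1, "y": -12.2, "z": 6.5, "ax": 0, "ay": 0, "az": 0}]}}

```text
time: 1.4
tool_pos: [0.4235, -0.0517, 0.2383]
tool_rot: [0.702, 0.09, 0.701, -0.09]
contact_force: [0.5, -0.4, -0.1]
gripper_width: 0.999
```

```bash
python3 g.py .456 -.189 .24 1.32 0
```

```text
shift [-0.07 -4.99  2.65] turn [-0.06  0.01 -0.  ] t 1.4 pos [ 0.4235 -0.0517  0.2383] F [ 0.5 -0.4 -0.1] w 0.999 q [-0.3  -0.46  2.04  0.    1.56 -1.61]
```

Request:
{"api": "drive_tool", "payload": {"series": [{"x": -0.1, "y": -4.9, "z": 2.6, "ax": 0, "ay": 0, "az": 0}, {"x": -0.1, "y": -4.9, "z": 2.6, "ax": 0, "ay": 0, "az": 0}, {"x": -0.1, "y": -4.9, "z": 2.6, "ax": 0, "ay": 0, "az": 0}, {"x": -0.1, "y": -4.9, "z": 2.6, "ax": 0, "ay": 0, "az": 0}, {"x": -0.1, "y": -4.9, "z": 2.6, "ax": 0, "ay": 0, "az": 0}]}}

```text
time: 1.82
tool_pos: [0.4556, -0.1872, 0.2404]
tool_rot: [0.701, 0.092, 0.702, -0.092]
contact_force: [0.6, 0.8, -0.4]
gripper_width: 0.997
```

```bash
python3 g.py .456 -.189 .24 1.32 0; python3 - <<'E'
from h import *
from plant import cams
f=cams.grab_frame('wrist'); W=(f['camera_matrix'],f['cam_to_world']); np.savez('w1.npz',K=W[0],T=W[1])
cv2.imwrite('pics/wr1.png',f['img']); im=f['img'].copy()
draw(im,W,(.456,-.189,1.325),BIN,1,(0,0),(0,0,255)); cv2.imwrite('pics/wr1o.png',im)
E
```

```text
shift [ 0.01 -0.07  0.03] turn [-0.1  -0.01  0.  ] t 1.82 pos [ 0.4556 -0.1872  0.2404] F [ 0.6  0.8 -0.4] w 0.997 q [-0.54 -0.28  1.9  -0.    1.52 -1.85]
```

View pics/wr1o.png

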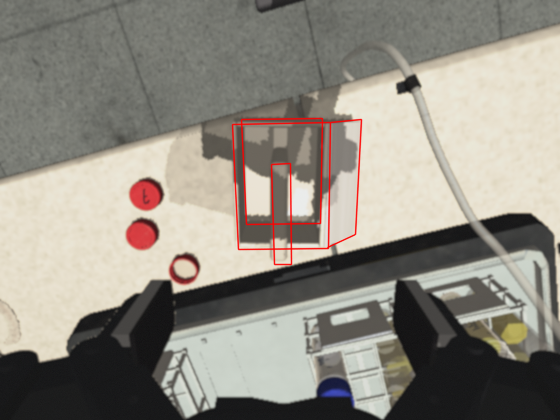

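```bash
python3 - <<'E'
import cv2
im=cv2.imread('pics/wr1.png')[105:275,220:375]; cv2.imwrite('pics/wr1z.png',cv2.resize(im,None,fx=3.5,fy=3.5,interpolation=cv2.INTER_CUBIC))
im=cv2.imread('pics/wr1o.png')[105:275,220:375]; cv2.imwrite('pics/wr1y.png',cv2.resize(im,None,fx=3.5,fy=3.5,interpolation=cv2.INTER_CUBIC))
E
```

```text
(no output)
```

View pics/wr1z.png

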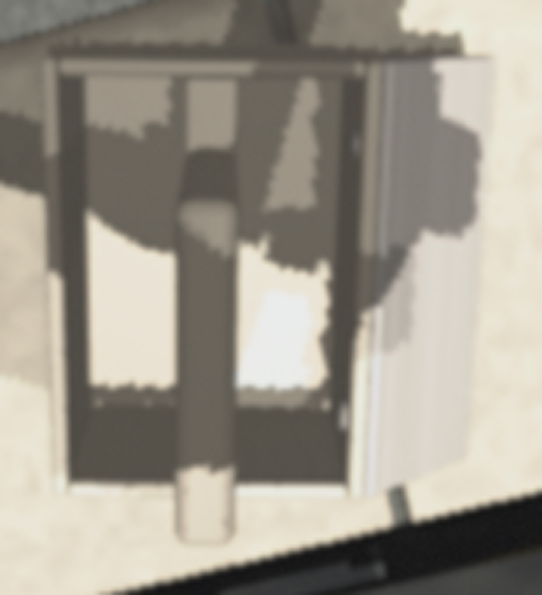

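View pics/wr1y.png

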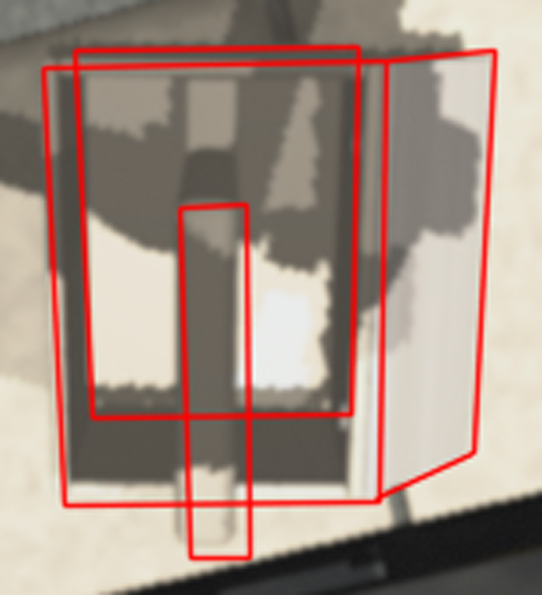

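```bash
python3 - <<'E'
from h import *
w=np.load('w1.npz');W=(w['K'],w['T'])
e=lambda u,v:np.array([220+(u+.5)/3.5-.5,105+(v+.5)/3.5-.5])
ob=[(W,X,e(*u)) for X,u in [((71,55,36),(493,60)),((71,-55,36),(470,458)),((-40,55,70),(46,60)),((-40,-55,70),(57,493)),((0,35,145),(208,203)),((0,-35,145),(206,545))]]
p,r=fit([.456,-.189,1.32],ob);print(p,r.round(1).tolist())
E
python3 g.py .456 -.189 .105 1.32 0
```

```text
[ 0.45538142 -0.18972921  1.2967054 ] [[0.2, -1.1], [-1.8, -0.1], [-0.7, -0.5], [-0.7, 1.6], [1.4, -0.4], [0.6, 2.6]]
shift [ 5.41 -0.14  0.07] turn [-0.08 -0.02 -0.01] t 1.87 pos [ 0.4554 -0.1853  0.2403] F [ 0.1  0.2 -0.4] w 1.001 q [-0.54 -0.28  1.9   0.    1.52 -1.85]
```

Request:
{"api": "drive_tool", "payload": {"series": [{"x": 1.4, "y": -0.1, "z": 0.05, "ax": 0, "ay": 0, "az": 0}, {"x": 2.8, "y": -0.15, "z": 0.05, "ax": 0, "ay": 0, "az": 0}, {"x": 4.2, "y": -0.15, "z": 0.05, "ax": 0, "ay": 0, "az": 0}, {"x": 5.4, "y": -0.15, "z": 0.05, "ax": 0, "ay": 0, "az": 0}, {"x": 5.4, "y": -0.15, "z": 0.05, "ax": 0, "ay": 0, "az": 0}]}}

```text
time: 2.28
tool_pos: [0.4512, -0.1839, 0.0986]
tool_rot: [0.697, 0.091, 0.706, -0.087]
contact_force: [-1.5, 0.3, -1.2]
gripper_width: 0.999
```

```bash
python3 g.py .456 -.1895 .105 1.31 0;  python3 - <<'E'
from h import *
from plant import cams
f=cams.grab_frame('wrist'); cv2.imwrite('pics/wr2.png',f['img'])
E
python3 g.py .456 -.1895 .105 1.31 0
```

```text
shift [-0.26 -0.17  0.24] turn [ 0.09 -0.15 -0.05] t 2.28 pos [ 0.4512 -0.1839  0.0986] F [-1.5  0.3 -1.2] w 0.999 q [-0.54 -0.15  2.04  0.    1.27 -1.86]
shift [-0.11 -0.14  0.15] turn [ 0.08 -0.09 -0.03] t 2.33 pos [ 0.4531 -0.1852  0.1022] F [0.3 0.3 0.4] w 1.006 q [-0.54 -0.15  2.04  0.    1.27 -1.86]
```

View pics/wr2.png

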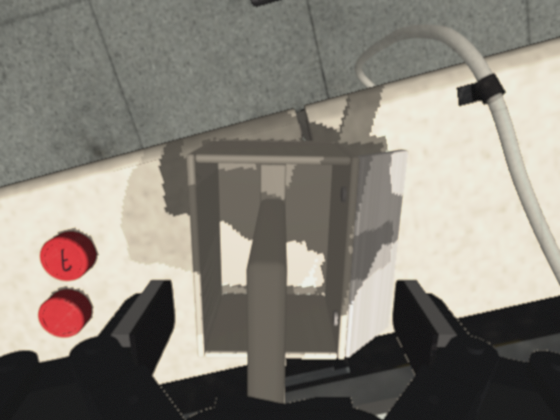

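Request:
{"api": "drive_tool", "payload": {"series": [{"x": -0.05, "y": -0.17, "z": 0.1, "ax": 0, "ay": 0, "az": 0}, {"x": -0.05, "y": -0.17, "z": 0.1, "ax": 0, "ay": 0, "az": 0}, {"x": -0.05, "y": -0.17, "z": 0.1, "ax": 0, "ay": 0, "az": 0}]}}

```text
time: 2.58
tool_pos: [0.4592, -0.1941, 0.1104]
tool_rot: [0.703, 0.089, 0.7, -0.091]
contact_force: [1.0, -0.6, 0.1]
gripper_width: 1.004
```

```bash
python3 g.py .456 -.1895 .105 1.31 0
```

```text
shift [ 0.21  0.15 -0.17] turn [0.07 0.06 0.02] t 2.58 pos [ 0.4592 -0.1941  0.1104] F [ 1.  -0.6  0.1] w 1.004 q [-0.55 -0.15  2.02  0.    1.27 -1.87]
```

Request:
{"api": "drive_tool", "payload": {"series": [{"x": 0, "y": 0, "z": 0, "ax": 0, "ay": 0, "az": 0}, {"x": 0, "y": 0, "z": 0, "ax": 0, "ay": 0, "az": 0}, {"x": 0, "y": 0, "z": 0, "ax": 0, "ay": 0, "az": 0}, {"x": 0, "y": 0, "z": 0, "ax": 0, "ay": 0, "az": 0}]}}

```text
time: 2.92
tool_pos: [0.4574, -0.1933, 0.1075]
tool_rot: [0.702, 0.09, 0.701, -0.09]
contact_force: [-0.2, 0.3, 0.5]
gripper_width: 1.003
```

```bash
python3 g.py .456 -.1895 .105 1.31 0
```

```text
shift [ 0.1   0.13 -0.09] turn [0.06 0.01 0.  ] t 2.92 pos [ 0.4574 -0.1933  0.1075] F [-0.2  0.3  0.5] w 1.003 q [-0.55 -0.15  2.02  0.    1.27 -1.87]
```

Request:
{"api": "drive_tool", "payload": {"series": [{"x": 0.1, "y": 0.08, "z": -0.05, "ax": 0, "ay": 0, "az": 0}, {"x": 0.1, "y": 0.08, "z": -0.05, "ax": 0, "ay": 0, "az": 0}, {"x": 0.1, "y": 0.08, "z": -0.05, "ax": 0, "ay": 0, "az": 0}, {"x": 0.1, "y": 0.08, "z": -0.05, "ax": 0, "ay": 0, "az": 0}, {"x": 0.1, "y": 0.08, "z": -0.05, "ax": 0, "ay": 0, "az": 0}], "hand": 0}}

```text
time: 3.33
tool_pos: [0.4565, -0.1909, 0.1045]
tool_rot: [0.701, 0.09, 0.701, -0.09]
contact_force: [-0.2, 0.5, 0.7]
gripper_width: 0.302
```

Request:
{"api": "drive_tool", "payload": {"series": [{"x": 0, "y": 0, "z": 0, "ax": 0, "ay": 0, "az": 0}, {"x": 0, "y": 0, "z": 0, "ax": 0, "ay": 0, "az": 0}, {"x": 0, "y": 0, "z": 0, "ax": 0, "ay": 0, "az": 0}, {"x": 0, "y": 0, "z": 0, "ax": 0, "ay": 0, "az": 0}, {"x": 0, "y": 0, "z": 0, "ax": 0, "ay": 0, "az": 0}]}}

```text
time: 3.75
tool_pos: [0.4567, -0.1911, 0.1047]
tool_rot: [0.702, 0.09, 0.701, -0.09]
contact_force: [0.6, -1.5, 0.2]
gripper_width: 0.132
```

```bash
python3 g.py .456 -.1895 .105 1.31 0;  python3 - <<'E'
from h import *
from plant import cams
f=cams.grab_frame('wrist'); cv2.imwrite('pics/wr3.png',f['img']); np.savez('w3.npz',K=f['camera_matrix'],T=f['cam_to_world'])
E
python3 g.py .456 -.1895 .3 1.31 0
```

```text
shift [-0.01  0.06 -0.04] turn [0.06 0.01 0.  ] t 3.75 pos [ 0.4567 -0.1911  0.1047] F [ 0.6 -1.5  0.2] w 0.132 q [-0.55 -0.15  2.03 -0.    1.26 -1.86]
shift [-7.81  0.05 -0.04] turn [0.06 0.   0.  ] t 3.8 pos [ 0.4567 -0.1911  0.1047] F [ 0.3 -1.1 -0.7] w 0.135 q [-0.55 -0.15  2.03 -0.    1.26 -1.86]
```

View pics/wr3.png

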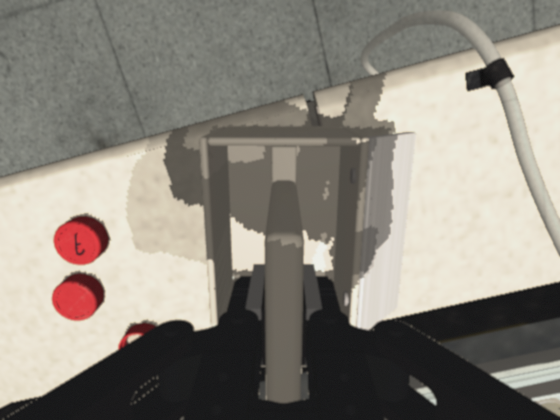

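```bash
python3 - <<'E'
from h import *
from g import cur
w=np.load('w3.npz');W=(w['K'],w['T'])
s,Rt=cur(); print('tcp px',proj(W,s['tool_pos']),'grasp px',proj(W,s['tool_pos']-.0187*Rt[:,0]))
ob=[(W,X,np.array(u)) for X,u in [((71,55,36),(413,133)),((-40,55,70),(203,138)),((-6,35,145),(264,236)),((6,35,145),(303,236)),((0,-35,145),(285,402))]]
p,r=fit([.456,-.189,1.32],ob);print(p,r.round(1).tolist())
im=cv2.imread('pics/wr3.png');draw(im,W,p,BIN,1,(0,0),(0,0,255));cv2.imwrite('pics/wr3o.png',im)
E
```

```text
tcp px [[283.72358442 282.39878154]] grasp px [[283.77572418 306.2894785 ]]
[ 0.45545968 -0.1905671   1.31513398] [[0.2, -1.9], [-4.9, -0.4], [0.0, 0.0], [2.5, 0.1], [-0.7, 24.0]]
```

View pics/wr3o.png

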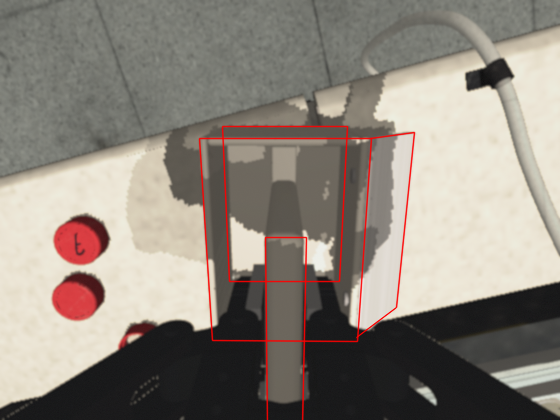

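```bash
cat > e.py <<'E'
# python3 e.py Ex Ez lean(deg) [Ey]  in mm in stand frame
import sys
from g import *
PS=(.6899,.1779,.1567); C=np.array([-71,-1.3,68.7])/1000
def tcp(E,lean):
    Rs=R.from_euler('z',PS[2]); B=Rs*R.from_euler('y',np.deg2rad(lean))
    return np.r_[PS[:2],0]+Rs.apply(np.array(E)/1000.)+B.apply(C)
def where():
    s,Rt=cur(); B=np.c_[Rt[:,1],-Rt[:,2],-Rt[:,0]]
    Rs=R.from_euler('z',PS[2]); E=Rs.inv().apply(s['tool_pos']-B@C-np.r_[PS[:2],0])*1000
    print('E now',E.round(1),'euler zyx',(Rs.inv()*R.from_matrix(B)).as_euler('ZYX',degrees=True).round(2))
if __name__=='__main__':
    a=list(map(float,sys.argv[1:])); Ey=a[3] if len(a)>3 else 0
    p=tcp((a[0],Ey,a[1]),a[2]); print('tcp',p.round(4)); where(); go(p,tr(PS[2],a[2]))
E
python3 e.py -60 200 0
```

```text
tcp [0.5607 0.1562 0.2687]
E now [-260.7 -262.5   36. ] euler zyx [ 6.639e+01  2.000e-02 -2.000e-02]
shift [-6.56 14.49  0.52] turn [1.328e+01 1.000e-02 0.000e+00] t 3.8 pos [ 0.4567 -0.1911  0.1047] F [ 0.3 -1.1 -0.7] w 0.135 q [-0.55 -0.15  2.03 -0.    1.26 -1.86]
```

Request:
{"api": "drive_tool", "payload": {"series": [{"x": -0.8, "y": 0, "z": 0, "ax": 0, "ay": 0, "az": 0}, {"x": -2, "y": 0, "z": 0, "ax": 0, "ay": 0, "az": 0}, {"x": -3.5, "y": 0, "z": 0, "ax": 0, "ay": 0, "az": 0}, {"x": -5, "y": 0, "z": 0, "ax": 0, "ay": 0, "az": 0}, {"x": -6, "y": 0, "z": 0, "ax": 0, "ay": 0, "az": 0}]}}

```text
time: 4.22
tool_pos: [0.4568, -0.191, 0.2575]
tool_rot: [0.702, 0.09, 0.701, -0.09]
contact_force: [0.9, -0.7, -2.1]
gripper_width: 0.136
```

```bash
python3 e.py -60 200 0
```

```text
tcp [0.5607 0.1562 0.2687]
E now [-260.4 -262.5  188.8] euler zyx [ 6.64e+01  3.00e-02 -1.30e-01]
shift [-0.45 14.49  0.51] turn [ 1.328e+01  3.000e-02 -1.000e-02] t 4.22 pos [ 0.4568 -0.191   0.2575] F [ 0.9 -0.7 -2.1] w 0.136 q [-0.55 -0.28  1.88  0.    1.54 -1.86]
```

Request:
{"api": "drive_tool", "payload": {"series": [{"x": -0.45, "y": 14.5, "z": 0.5, "ax": 13.3, "ay": 0, "az": 0}, {"x": -0.45, "y": 14.5, "z": 0.5, "ax": 13.3, "ay": 0, "az": 0}, {"x": -0.45, "y": 14.5, "z": 0.5, "ax": 13.3, "ay": 0, "az": 0}, {"x": -0.45, "y": 14.5, "z": 0.5, "ax": 13.3, "ay": 0, "az": 0}, {"x": -0.45, "y": 14.5, "z": 0.5, "ax": 13.3, "ay": 0, "az": 0}]}}

```text
time: 4.63
tool_pos: [0.5038, -0.0203, 0.2601]
tool_rot: [0.646, 0.272, 0.653, -0.288]
contact_force: [-38.8, -35.4, 16.1]
gripper_width: 0.134
```

```bash
python3 e.py -60 200 0
```

```text
tcp [0.5607 0.1562 0.2687]
E now [-158.3 -126.5  189.7] euler zyx [34.37  1.42  0.04]
shift [-0.5   6.49 -3.57] turn [6.87 0.08 0.28] t 4.63 pos [ 0.5038 -0.0203  0.2601] F [-38.8 -35.4  16.1] w 0.134 q [-0.18 -0.24  1.84 -0.02  1.56 -0.93]
```

```bash
python3 - <<'E'
from plant import cams,sensors
import cv2
for n in ("side","top","wrist"):
    f=cams.grab_frame(n); cv2.imwrite(f"pics/{n}4.png",f["img"]); print(sensors.state()['contact_force'])
E
python3 e.py -60 200 0
```

```text
[-24.49915919 -27.75358928   6.12759125]
[-22.44730893 -25.65654194   7.91924045]
[-22.43631596 -22.72075934   6.75376634]
tcp [0.5607 0.1562 0.2687]
E now [-160.2 -129.1  188.5] euler zyx [34.66  1.8  -0.09]
shift [-0.58  6.6  -3.59] turn [6.93 0.13 0.34] t 4.78 pos [ 0.5029 -0.0229  0.2594] F [-22.4 -22.7   6.8] w 0.131 q [-0.18 -0.24  1.84 -0.03  1.56 -0.94]
```

View pics/side4.png

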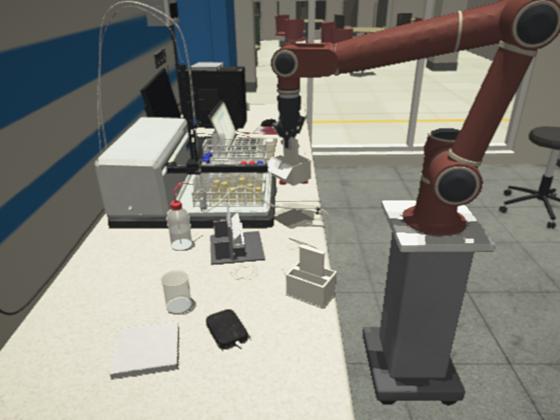

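View pics/top4.png

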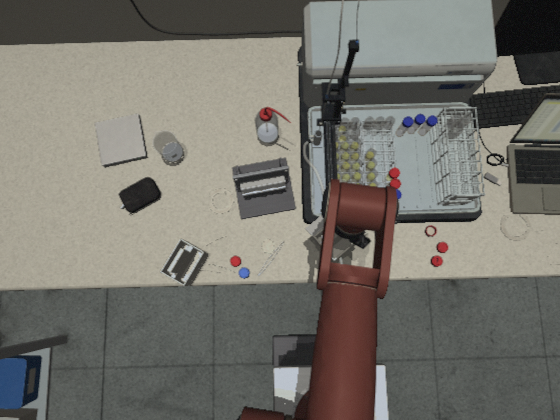

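View pics/wrist4.png

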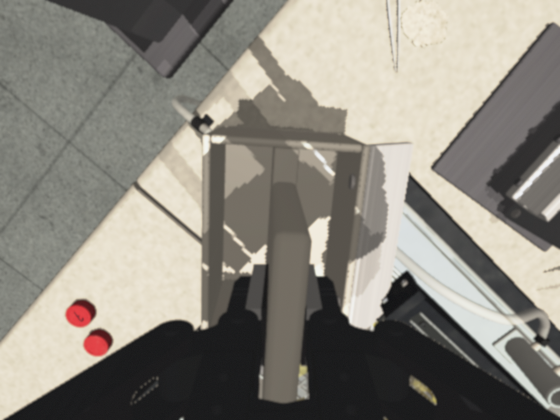

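```bash
python3 - <<'E'
from h import *
from plant import cams
f=cams.grab_frame('wrist');W=(f['camera_matrix'],f['cam_to_world']);cv2.imwrite('pics/wrist5.png',f['img'])
def ray(c,u):
    K,T=c; d=T[:3,:3]@np.linalg.solve(K,[*u,1]); return T[:3,3],d/np.linalg.norm(d)
def tri(a,b):
    A=[];B=[]
    for o,d in(a,b):
        M=np.eye(3)-np.outer(d,d);A.append(M);B.append(M@o)
    x,*_=np.linalg.lstsq(np.vstack(A),np.hstack(B),rcond=None);return x,[np.linalg.norm((np.eye(3)-np.outer(d,d))@(x-o)) for o,d in(a,b)]
print(tri(ray(TOP,(333,205)),ray(W,(404,285))))
s=cv2.imread('pics/side0.png')[0:230,100:330];cv2.imwrite('pics/s5.png',cv2.resize(s,None,fx=2.6,fy=2.6,interpolation=cv2.INTER_CUBIC))
t=cv2.imread('pics/top0.png')[30:300,300:420];cv2.imwrite('pics/t5.png',cv2.resize(t,None,fx=2.2,fy=2.2,interpolation=cv2.INTER_CUBIC))
E
```

```text
(array([ 0.58350972, -0.00577435,  0.18664878]), [np.float64(0.005695212506334271), np.float64(0.00569521250633433)])
```

View pics/s5.png

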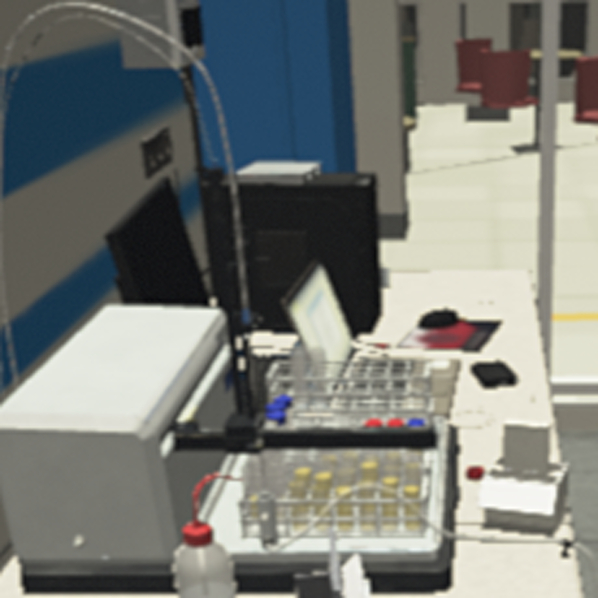

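View pics/t5.png

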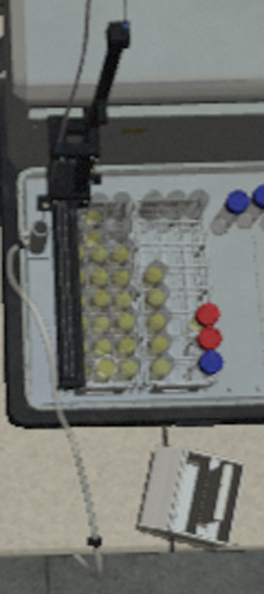

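View pics/wrist5.png

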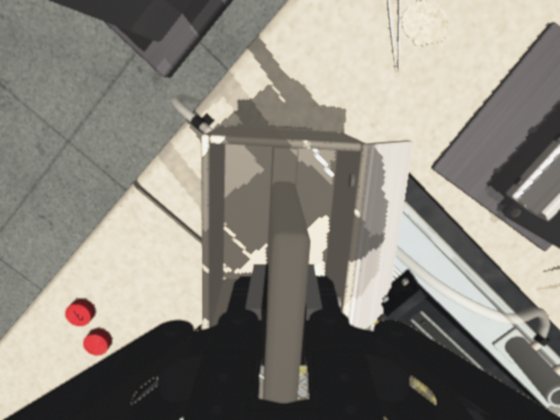

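Request:
{"api": "drive_tool", "payload": {"series": [{"x": 0, "y": -1.2, "z": -0.2, "ax": 0, "ay": 0, "az": 0}, {"x": 0, "y": -2.2, "z": -0.4, "ax": 0, "ay": 0, "az": 0}, {"x": 0, "y": -3.4, "z": -0.5, "ax": 0, "ay": 0, "az": 0}, {"x": 0, "y": -3.4, "z": -0.5, "ax": 0, "ay": 0, "az": 0}]}}

```text
time: 5.17
tool_pos: [0.4362, -0.068, 0.2586]
tool_rot: [0.649, 0.276, 0.652, -0.278]
contact_force: [0.3, -0.9, -2.9]
gripper_width: 0.134
```

```bash
python3 - <<'E'
from plant import cams,sensors
import cv2,numpy as np
for n in ("side","wrist"):
    f=cams.grab_frame(n); cv2.imwrite(f"pics/{n}6.png",f["img"]); 
    if n=='wrist': np.savez('w6.npz',K=f['camera_matrix'],T=f['cam_to_world'])
E
python3 e.py -60 200 0
```

```text
tcp [0.5607 0.1562 0.2687]
E now [-228.9 -160.4  190.6] euler zyx [3.491e+01 1.000e-02 8.000e-02]
shift [-0.37  9.69 -3.03] turn [ 6.98 -0.01  0.01] t 5.27 pos [ 0.4386 -0.0665  0.2593] F [ 1.1  0.  -3. ] w 0.129 q [-0.32 -0.42  1.98  0.    1.58 -1.08]
```

View pics/wrist6.png

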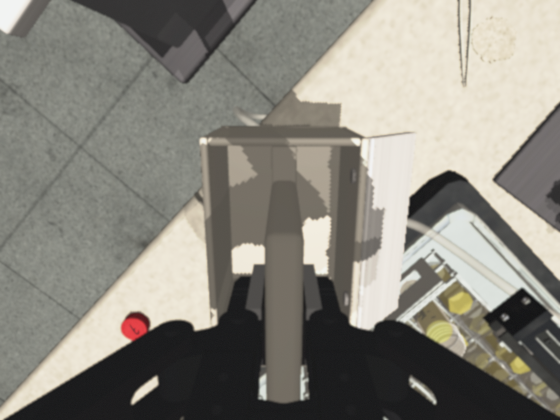

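View pics/side6.png

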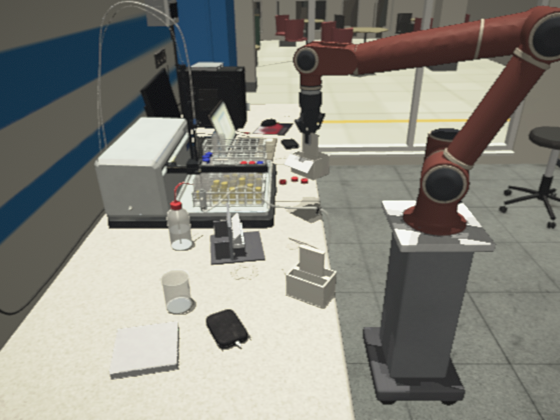

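```bash
python3 g.py .43 .14 .275 .1567 0
```

```text
shift [-0.62  5.48 -6.19] turn [ 6.98 -0.01  0.01] t 5.27 pos [ 0.4386 -0.0665  0.2593] F [ 1.1  0.  -3. ] w 0.129 q [-0.32 -0.42  1.98  0.    1.58 -1.08]
```

Request:
{"api": "drive_tool", "payload": {"series": [{"x": -0.6, "y": 5.5, "z": -6.2, "ax": 7, "ay": 0, "az": 0}, {"x": -0.6, "y": 5.5, "z": -6.2, "ax": 7, "ay": 0, "az": 0}, {"x": -0.6, "y": 5.5, "z": -6.2, "ax": 7, "ay": 0, "az": 0}, {"x": -0.6, "y": 5.5, "z": -6.2, "ax": 7, "ay": 0, "az": 0}, {"x": -0.6, "y": 5.5, "z": -6.2, "ax": 7, "ay": 0, "az": 0}]}}

```text
time: 5.68
tool_pos: [0.4326, 0.1097, 0.2725]
tool_rot: [0.556, 0.436, 0.557, -0.436]
contact_force: [0.5, -0.8, -3.0]
gripper_width: 0.135
```

```bash
python3 g.py .43 .14 .275 .1567 0
```

```text
shift [-0.1   0.19 -1.2 ] turn [ 0.96 -0.01  0.01] t 5.68 pos [0.4326 0.1097 0.2725] F [ 0.5 -0.8 -3. ] w 0.135 q [ 0.08 -0.42  1.95  0.    1.6  -0.16]
```

Request:
{"api": "drive_tool", "payload": {"series": [{"x": -0.1, "y": 0.2, "z": -1.2, "ax": 0.95, "ay": 0, "az": 0}, {"x": -0.1, "y": 0.2, "z": -1.2, "ax": 0.95, "ay": 0, "az": 0}, {"x": -0.1, "y": 0.2, "z": -1.2, "ax": 0.95, "ay": 0, "az": 0}]}}

```text
time: 5.93
tool_pos: [0.4301, 0.1398, 0.2749]
tool_rot: [0.54, 0.456, 0.54, -0.457]
contact_force: [0.8, -0.7, -3.6]
gripper_width: 0.134
```

```bash
python3 e.py -80 150 15
```

```text
tcp [0.5609 0.1562 0.2347]
E now [-191.6    4.9  206.1] euler zyx [0.59 0.07 0.01]
shift [1.6  5.27 0.22] turn [ 0.12  0.01 -2.99] t 5.93 pos [0.4301 0.1398 0.2749] F [ 0.8 -0.7 -3.6] w 0.134 q [ 0.15 -0.4   1.94  0.    1.6  -0.02]
```

Request:
{"api": "drive_tool", "payload": {"series": [{"x": 0.3, "y": 1.3, "z": 0.05, "ax": 0.1, "ay": 0, "az": -0.8}, {"x": 0.7, "y": 2.6, "z": 0.1, "ax": 0.1, "ay": 0, "az": -1.6}, {"x": 1.1, "y": 3.9, "z": 0.2, "ax": 0.1, "ay": 0, "az": -2.4}, {"x": 1.6, "y": 5.3, "z": 0.2, "ax": 0.1, "ay": 0, "az": -3}, {"x": 1.6, "y": 5.3, "z": 0.2, "ax": 0.1, "ay": 0, "az": -3}]}}

```text
time: 6.35
tool_pos: [0.5659, 0.1532, 0.2221]
tool_rot: [0.468, 0.382, 0.595, -0.531]
contact_force: [-3.4, -0.4, -7.9]
gripper_width: 0.133
```

Request:
{"api": "drive_tool", "payload": {"series": [{"x": 0, "y": 0, "z": 0, "ax": 0, "ay": 0, "az": 0}, {"x": 0, "y": 0, "z": 0, "ax": 0, "ay": 0, "az": 0}]}}

```text
time: 6.52
tool_pos: [0.562, 0.1535, 0.2341]
tool_rot: [0.472, 0.386, 0.592, -0.527]
contact_force: [-0.6, 0.0, -2.4]
gripper_width: 0.128
```

```bash
cat > ov.py <<'E'
import sys
from e import *
from plant import cams
n=sys.argv[1]
s,Rt=cur(); B=np.c_[Rt[:,1],-Rt[:,2],-Rt[:,0]]; TO=C+np.array([.071,0,.036])
for cn,(x,y,w,h,z) in {'side':(180,140,110,130,5),'wrist':(0,0,560,420,1),'top':(210,130,110,110,5)}.items():
    f=cams.grab_frame(cn); cam=(f['camera_matrix'],f['cam_to_world'])
    im=cv2.resize(f['img'][y:y+h,x:x+w],None,fx=z,fy=z,interpolation=cv2.INTER_CUBIC); cv2.imwrite(f'pics/{n}_{cn}_raw.png',im)
    draw(im,cam,PS,STAND,z,(x,y),(0,0,255))
    for L in BIN:
        P=(np.array(L)/1000.-TO)@B.T+s['tool_pos']; cv2.polylines(im,[np.round((proj(cam,P)-(x,y)+.5)*z).astype(int)],False,(0,200,0),1,cv2.LINE_AA)
    cv2.imwrite(f'pics/{n}_{cn}.png',im)
E
python3 e.py -12 100 15; python3 ov.py a
```

```text
tcp [0.6281 0.1668 0.1847]
E now [-79.5  -3.1 149.2] euler zyx [-0.24 15.13 -0.06]
shift [ 1.2   3.11 -0.12] turn [-0.05 -0.    0.03] t 6.52 pos [0.562  0.1535 0.2341] F [-0.6  0.  -2.4] w 0.128 q [ 0.14  0.13  1.55 -0.    1.73 -0.01]
```

View pics/a_side.png

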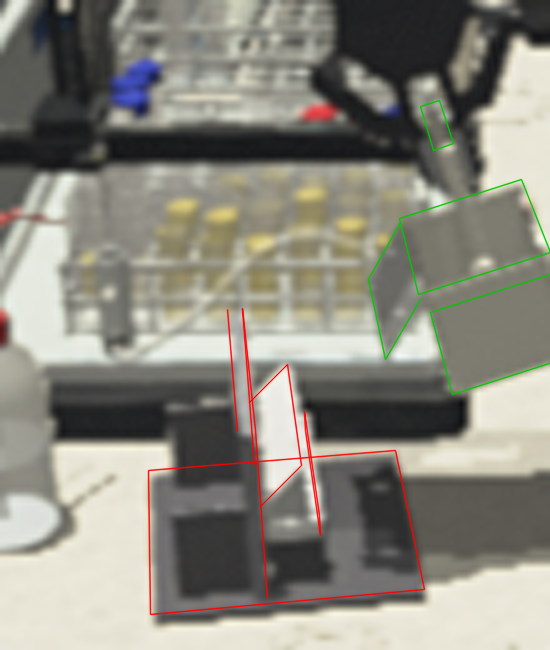

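View pics/a_wrist.png

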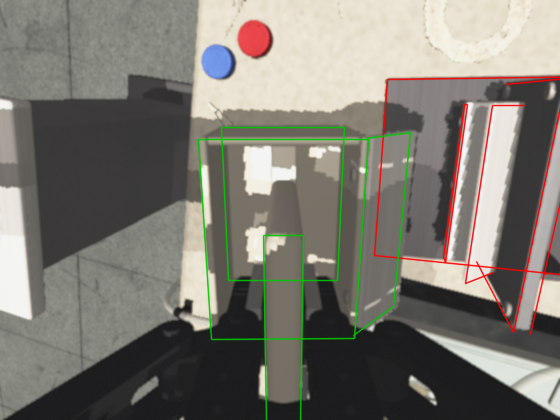

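```bash
python3 e.py -14 112 15
```

```text
tcp [0.6261 0.1665 0.1967]
E now [-79.   -2.6 153.9] euler zyx [-0.21 14.7  -0.07]
shift [ 0.95  2.95 -0.11] turn [-0.04  0.   -0.06] t 6.67 pos [0.5618 0.154  0.2384] F [-0.6 -0.4 -2.4] w 0.136 q [ 0.14  0.12  1.55 -0.    1.73 -0.01]
```

Request:
{"api": "drive_tool", "payload": {"series": [{"x": 0.2, "y": 0.9, "z": -0.05, "ax": 0, "ay": 0, "az": 0}, {"x": 0.4, "y": 1.6, "z": -0.1, "ax": 0, "ay": 0, "az": 0}, {"x": 0.6, "y": 2.3, "z": -0.1, "ax": 0, "ay": 0, "az": 0}, {"x": 0.85, "y": 2.9, "z": -0.1, "ax": 0, "ay": 0, "az": 0}, {"x": 0.85, "y": 2.9, "z": -0.1, "ax": 0, "ay": 0, "az": 0}]}}

```text
time: 7.08
tool_pos: [0.6257, 0.1663, 0.1966]
tool_rot: [0.473, 0.387, 0.591, -0.526]
contact_force: [0.5, 0.4, -4.1]
gripper_width: 0.133
```

Request:
{"api": "drive_tool", "payload": {"series": [{"x": 0, "y": 0, "z": 0, "ax": 0, "ay": 0, "az": 0}, {"x": 0, "y": 0, "z": 0, "ax": 0, "ay": 0, "az": 0}, {"x": 0, "y": 0, "z": 0, "ax": 0, "ay": 0, "az": 0}, {"x": 0, "y": 0, "z": 0, "ax": 0, "ay": 0, "az": 0}]}}

```text
time: 7.42
tool_pos: [0.6252, 0.1664, 0.1978]
tool_rot: [0.473, 0.387, 0.592, -0.526]
contact_force: [0.4, -0.6, -3.3]
gripper_width: 0.131
```

```bash
python3 e.py -12 96 15; python3 ov.py b;python3 e.py -12 96 15
```

```text
tcp [0.6281 0.1668 0.1807]
E now [-14.7  -0.2 113.2] euler zyx [-0.21 14.87 -0.07]
shift [0.63 0.29 0.  ] turn [-0.04  0.   -0.03] t 7.42 pos [0.6252 0.1664 0.1978] F [ 0.4 -0.6 -3.3] w 0.131 q [ 0.15  0.29  1.41 -0.    1.69 -0.01]
tcp [0.6281 0.1668 0.1807]
E now [-14.8  -0.2 112. ] euler zyx [-0.21 14.95 -0.07]
shift [ 0.59  0.28 -0.  ] turn [-0.04  0.   -0.01] t 7.57 pos [0.6252 0.1664 0.1967] F [-0.3 -0.4 -3.6] w 0.131 q [ 0.15  0.3   1.41 -0.    1.69 -0.01]
```

View pics/b_side.png

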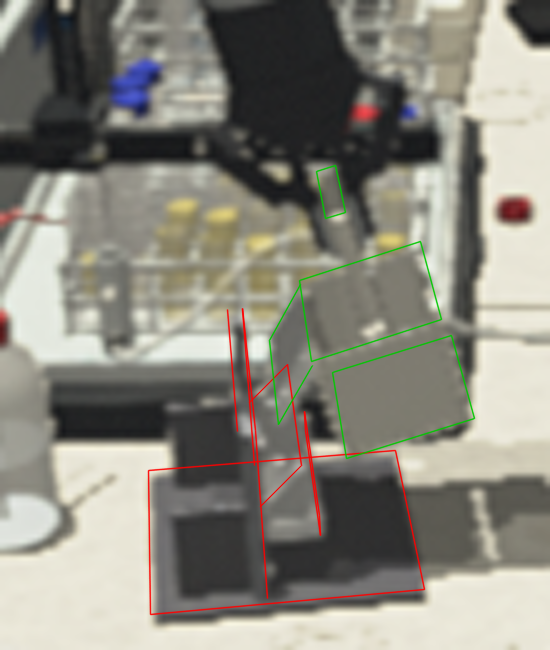

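View pics/b_wrist.png

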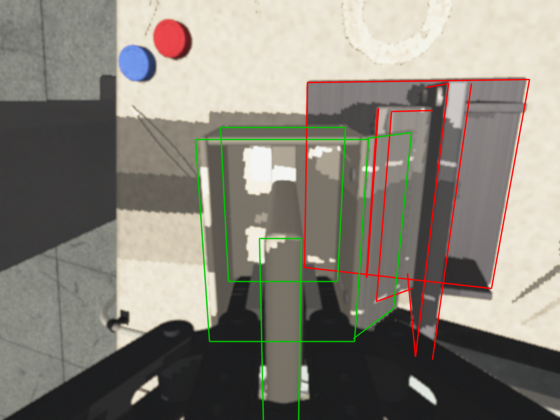

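Request:
{"api": "drive_tool", "payload": {"series": [{"x": 0.15, "y": 0.1, "z": 0, "ax": 0, "ay": 0, "az": 0}, {"x": 0.3, "y": 0.15, "z": 0, "ax": 0, "ay": 0, "az": 0}, {"x": 0.45, "y": 0.22, "z": 0, "ax": 0, "ay": 0, "az": 0}, {"x": 0.6, "y": 0.28, "z": 0, "ax": 0, "ay": 0, "az": 0}, {"x": 0.6, "y": 0.28, "z": 0, "ax": 0, "ay": 0, "az": 0}]}}

```text
time: 7.98
tool_pos: [0.6276, 0.1667, 0.1779]
tool_rot: [0.472, 0.385, 0.592, -0.527]
contact_force: [-0.6, 0.1, -2.6]
gripper_width: 0.134
```

```bash
python3 e.py -10 88 10
```

```text
tcp [0.6229 0.166  0.168 ]
E now [-12.7  -0.3  93. ] euler zyx [-0.22 15.15 -0.07]
shift [ 0.43 -0.08 -0.  ] turn [-0.04  0.    1.03] t 7.98 pos [0.6276 0.1667 0.1779] F [-0.6  0.1 -2.6] w 0.134 q [ 0.15  0.32  1.42 -0.    1.67 -0.01]
```

Request:
{"api": "drive_tool", "payload": {"series": [{"x": 0.1, "y": -0.02, "z": 0, "ax": 0, "ay": 0, "az": 0.25}, {"x": 0.2, "y": -0.04, "z": 0, "ax": 0, "ay": 0, "az": 0.5}, {"x": 0.3, "y": -0.06, "z": 0, "ax": 0, "ay": 0, "az": 0.75}, {"x": 0.42, "y": -0.08, "z": 0, "ax": 0, "ay": 0, "az": 1}, {"x": 0.42, "y": -0.08, "z": 0, "ax": 0, "ay": 0, "az": 1}]}}

```text
time: 8.4
tool_pos: [0.6227, 0.166, 0.1696]
tool_rot: [0.495, 0.411, 0.575, -0.506]
contact_force: [0.4, 0.0, -3.5]
gripper_width: 0.133
```

```bash
python3 e.py -7 82 5
```

```text
tcp [0.6192 0.1654 0.1566]
E now [-10.4  -0.3  89.5] euler zyx [-0.2  10.07 -0.07]
shift [ 0.53 -0.05  0.  ] turn [-0.04  0.01  1.01] t 8.4 pos [0.6227 0.166  0.1696] F [ 0.4  0.  -3.5] w 0.133 q [ 0.15  0.25  1.5  -0.    1.56 -0.01]
```

Request:
{"api": "drive_tool", "payload": {"series": [{"x": 0.13, "y": -0.01, "z": 0, "ax": 0, "ay": 0, "az": 0.25}, {"x": 0.26, "y": -0.02, "z": 0, "ax": 0, "ay": 0, "az": 0.5}, {"x": 0.4, "y": -0.04, "z": 0, "ax": 0, "ay": 0, "az": 0.75}, {"x": 0.52, "y": -0.05, "z": 0, "ax": 0, "ay": 0, "az": 1}, {"x": 0.52, "y": -0.05, "z": 0, "ax": 0, "ay": 0, "az": 1}]}}

```text
time: 8.82
tool_pos: [0.6192, 0.1654, 0.1569]
tool_rot: [0.516, 0.436, 0.557, -0.484]
contact_force: [-0.2, 0.7, -2.8]
gripper_width: 0.132
```

```bash
python3 ov.py c; python3 e.py -5.5 78 0
```

```text
tcp [0.6145 0.1647 0.1467]
E now [-5.9 -0.4 83.1] euler zyx [-0.2   5.03 -0.07]
shift [ 0.46 -0.2  -0.  ] turn [-0.04  0.01  1.01] t 8.97 pos [0.6204 0.1655 0.1578] F [ 0.3  0.2 -2.3] w 0.129 q [ 0.15  0.2   1.58 -0.    1.45 -0.01]
```

View pics/c_side.png

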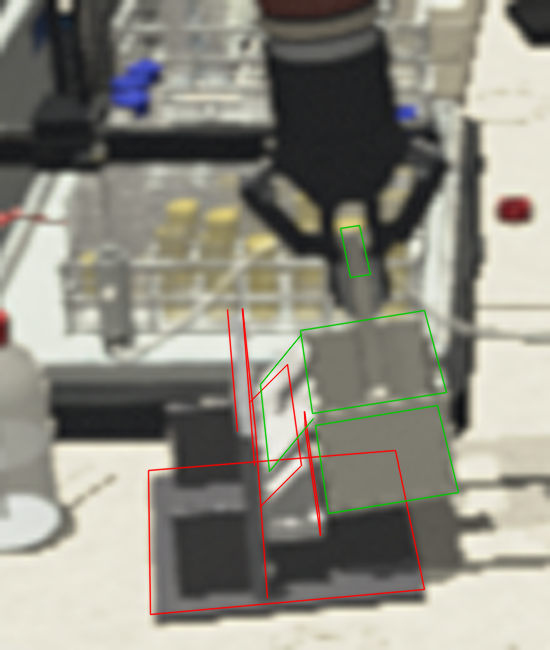

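View pics/c_wrist.png

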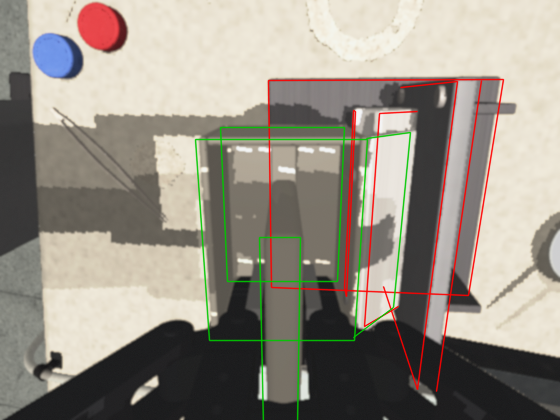

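Request:
{"api": "drive_tool", "payload": {"series": [{"x": 0.1, "y": -0.05, "z": 0, "ax": 0, "ay": 0, "az": 0.25}, {"x": 0.2, "y": -0.1, "z": 0, "ax": 0, "ay": 0, "az": 0.5}, {"x": 0.33, "y": -0.15, "z": 0, "ax": 0, "ay": 0, "az": 0.75}, {"x": 0.46, "y": -0.2, "z": 0, "ax": 0, "ay": 0, "az": 1}, {"x": 0.46, "y": -0.2, "z": 0, "ax": 0, "ay": 0, "az": 1}]}}

```text
time: 9.38
tool_pos: [0.6136, 0.1645, 0.146]
tool_rot: [0.537, 0.46, 0.537, -0.461]
contact_force: [-0.5, 0.1, -3.5]
gripper_width: 0.134
```

Request:
{"api": "drive_tool", "payload": {"series": [{"x": 0, "y": 0, "z": 0, "ax": 0, "ay": 0, "az": 0}, {"x": 0, "y": 0, "z": 0, "ax": 0, "ay": 0, "az": 0}, {"x": 0, "y": 0, "z": 0, "ax": 0, "ay": 0, "az": 0}]}}

```text
time: 9.63
tool_pos: [0.6147, 0.1646, 0.1469]
tool_rot: [0.537, 0.46, 0.537, -0.461]
contact_force: [-0.5, 0.7, -2.5]
gripper_width: 0.135
```

```bash
python3 e.py -5 76 0
```

```text
tcp [0.615  0.1648 0.1447]
E now [-5.3 -0.4 78.2] euler zyx [-0.2   0.   -0.06]
shift [ 0.09  0.01 -0.  ] turn [-0.04  0.01  0.  ] t 9.63 pos [0.6147 0.1646 0.1469] F [-0.5  0.7 -2.5] w 0.135 q [ 0.15  0.14  1.66 -0.    1.34 -0.01]
```

Request:
{"api": "drive_tool", "payload": {"series": [{"x": 0.04, "y": 0, "z": 0, "ax": 0, "ay": 0, "az": 0}, {"x": 0.08, "y": 0, "z": 0, "ax": 0, "ay": 0, "az": 0}, {"x": 0.08, "y": 0, "z": 0, "ax": 0, "ay": 0, "az": 0}, {"x": 0.08, "y": 0, "z": 0, "ax": 0, "ay": 0, "az": 0}, {"x": 0.08, "y": 0, "z": 0, "ax": 0, "ay": 0, "az": 0}]}}

```text
time: 10.05
tool_pos: [0.6145, 0.1646, 0.1446]
tool_rot: [0.537, 0.46, 0.536, -0.46]
contact_force: [0.5, 0.9, -2.9]
gripper_width: 0.132
```

```bash
python3 e.py -5 76 0; python3 ov.py d; python3 e.py -5 76 0
```

```text
tcp [0.615  0.1648 0.1447]
E now [-5.5 -0.4 76. ] euler zyx [-0.2  -0.03 -0.07]
shift [-0.    0.02 -0.  ] turn [-0.04  0.01 -0.01] t 10.05 pos [0.6145 0.1646 0.1446] F [ 0.5  0.9 -2.9] w 0.132 q [ 0.15  0.14  1.66 -0.    1.33 -0.01]
tcp [0.615  0.1648 0.1447]
E now [-5.5 -0.4 76. ] euler zyx [-0.2  -0.03 -0.07]
shift [-0.    0.02 -0.  ] turn [-0.04  0.01 -0.01] t 10.2 pos [0.6145 0.1646 0.1447] F [ 2.   0.3 -3.5] w 0.135 q [ 0.15  0.14  1.66 -0.    1.33 -0.01]
```

View pics/d_side.png

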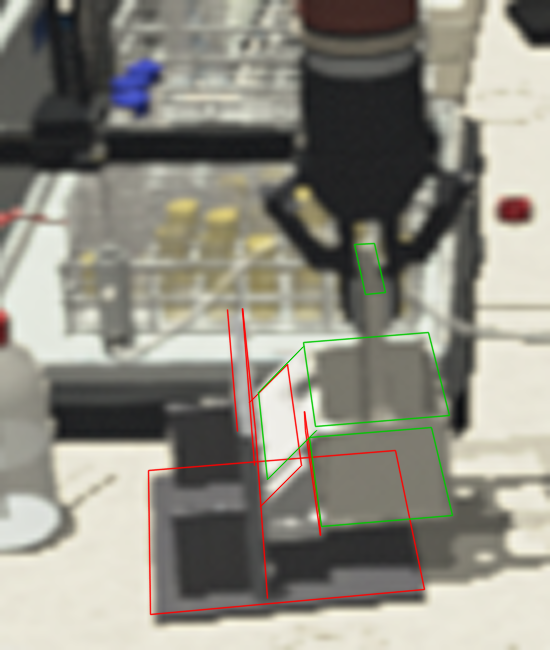

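View pics/d_wrist.png

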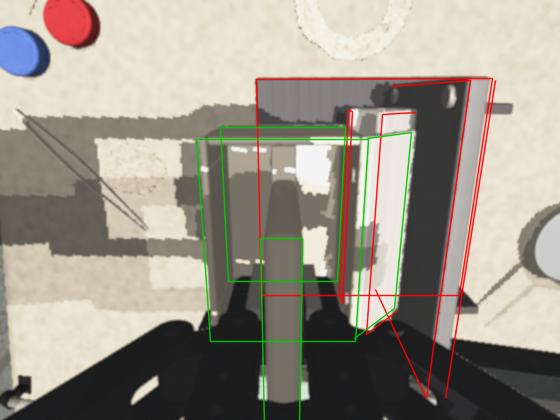

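Still carried (-3 N), the strip about at its home. Lower a little more until the cleat takes the load.

Request:
{"api": "drive_tool", "payload": {"series": [{"x": 0.03, "y": 0, "z": 0, "ax": 0, "ay": 0, "az": 0}, {"x": 0.06, "y": 0, "z": 0, "ax": 0, "ay": 0, "az": 0}, {"x": 0.06, "y": 0, "z": 0, "ax": 0, "ay": 0, "az": 0}, {"x": 0.06, "y": 0, "z": 0, "ax": 0, "ay": 0, "az": 0}]}}

```text
time: 10.53
tool_pos: [0.6147, 0.1646, 0.1441]
tool_rot: [0.538, 0.46, 0.536, -0.46]
contact_force: [-1.3, -0.9, 3.4]
gripper_width: 0.134
```

```bash
python3 e.py -5 76 0
```

```text
tcp [0.615  0.1648 0.1447]
E now [-5.3 -0.4 75.5] euler zyx [-0.17 -0.06 -0.08]
shift [-0.02  0.01 -0.  ] turn [-0.03  0.02 -0.01] t 10.53 pos [0.6147 0.1646 0.1441] F [-1.3 -0.9  3.4] w 0.134 q [ 0.15  0.14  1.66 -0.    1.33 -0.01]
```

Request:
{"api": "drive_tool", "payload": {"series": [{"x": 0, "y": 0, "z": 0, "ax": 0, "ay": 0, "az": 0}, {"x": 0, "y": 0, "z": 0, "ax": 0, "ay": 0, "az": 0}, {"x": 0, "y": 0, "z": 0, "ax": 0, "ay": 0, "az": 0}, {"x": 0, "y": 0, "z": 0, "ax": 0, "ay": 0, "az": 0}, {"x": 0, "y": 0, "z": 0, "ax": 0, "ay": 0, "az": 0}], "hand": 0.6}}

```text
time: 10.95
tool_pos: [0.6142, 0.1646, 0.1428]
tool_rot: [0.537, 0.46, 0.537, -0.461]
contact_force: [0.6, 0.2, -1.1]
gripper_width: 0.6
```

```bash
python3 ov.py f; python3 e.py -5 76 0
```

```text
tcp [0.615  0.1648 0.1447]
E now [-5.8 -0.4 74.2] euler zyx [-0.2   0.01 -0.06]
shift [-0.07  0.03 -0.  ] turn [-0.04  0.01  0.  ] t 11.1 pos [0.6142 0.1646 0.1429] F [-0.2  0.5  0.8] w 0.597 q [ 0.15  0.15  1.66 -0.    1.33 -0.01]
```

View pics/f_side.png

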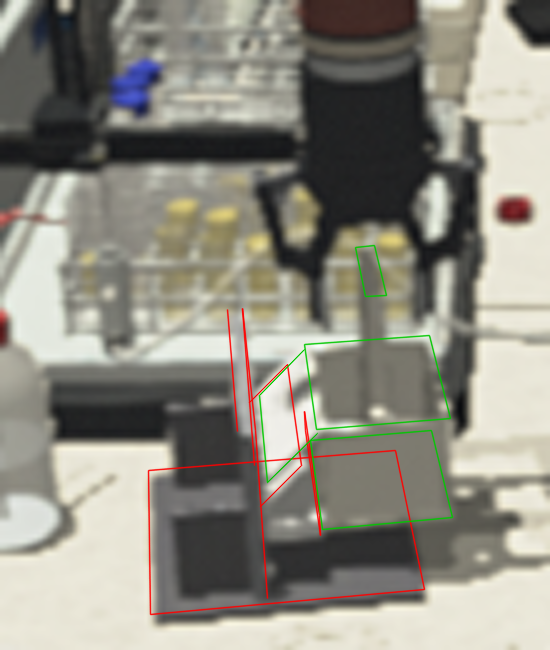

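View pics/f_wrist.png

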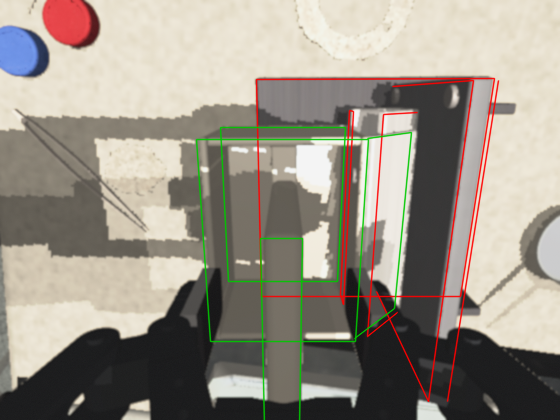

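The bin hangs level on its own, with the fingers clear of the handle on both sides. I'll retract straight up.

Request:
{"api": "drive_tool", "payload": {"series": [{"x": -0.6, "y": 0, "z": 0, "ax": 0, "ay": 0, "az": 0}, {"x": -1.6, "y": 0, "z": 0, "ax": 0, "ay": 0, "az": 0}, {"x": -3, "y": 0, "z": 0, "ax": 0, "ay": 0, "az": 0}, {"x": -4.5, "y": 0, "z": 0, "ax": 0, "ay": 0, "az": 0}, {"x": -5, "y": 0, "z": 0, "ax": 0, "ay": 0, "az": 0}]}}

```text
time: 11.52
tool_pos: [0.6167, 0.1651, 0.2767]
tool_rot: [0.54, 0.463, 0.534, -0.458]
contact_force: [0.8, -0.1, 2.0]
gripper_width: 0.599
```

Request:
{"api": "drive_tool", "payload": {"series": [{"x": -1, "y": -2, "z": 0, "ax": 0, "ay": 0, "az": 0}, {"x": -1, "y": -4, "z": 0, "ax": 0, "ay": 0, "az": 0}, {"x": -1, "y": -4, "z": 0, "ax": 0, "ay": 0, "az": 0}, {"x": -1, "y": -4, "z": 0, "ax": 0, "ay": 0, "az": 0}]}}

```text
time: 11.85
tool_pos: [0.5131, 0.1495, 0.2954]
tool_rot: [0.538, 0.461, 0.536, -0.46]
contact_force: [0.6, -0.0, 0.3]
gripper_width: 0.601
```

```bash
cat > fin.py <<'E'
from e import *
from plant import cams
H=(PS[0],PS[1],PS[2])
HB=[[(a-76,b,c+40) for a,b,c in L] for L in BIN]
out=[]
for cn,(x,y,w,h,z) in {'side':(200,180,80,100,5),'top':(215,140,90,90,5)}.items():
    f=cams.grab_frame(cn); cam=(f['camera_matrix'],f['cam_to_world']); cv2.imwrite(f'pics/fin_{cn}_full.png',f['img'])
    im=cv2.resize(f['img'][y:y+h,x:x+w],None,fx=z,fy=z,interpolation=cv2.INTER_CUBIC); im2=im.copy()
    draw(im2,cam,PS,HB,z,(x,y),(0,200,0)); cv2.imwrite(f'pics/fin_{cn}.png',im2)
f=cams.grab_frame('wrist'); cam=(f['camera_matrix'],f['cam_to_world']); im=f['img']; draw(im,cam,PS,HB,1,(0,0),(0,200,0));draw(im,cam,PS,STAND,1,(0,0),(0,0,255)); cv2.imwrite('pics/fin_wrist.png',im)
a=cv2.imread('pics/top0.png')[230:295,150:215];b=cv2.imread('pics/fin_top_full.png')[230:295,150:215];print('plain bin diff',cv2.absdiff(a,b).mean())
E
python3 fin.py; python3 e.py -5 76 0
```

```text
plain bin diff 7.012228796844181
tcp [0.615  0.1648 0.1447]
E now [-1.054e+02  1.000e-01  2.251e+02] euler zyx [-0.2  -0.08 -0.07]
shift [ 5.97  4.01 -0.  ] turn [-0.04  0.01 -0.02] t 12.0 pos [0.5157 0.1495 0.2937] F [0.  0.4 0.7] w 0.601 q [ 0.14 -0.19  1.74 -0.    1.59 -0.01]
```

View pics/fin_side.png

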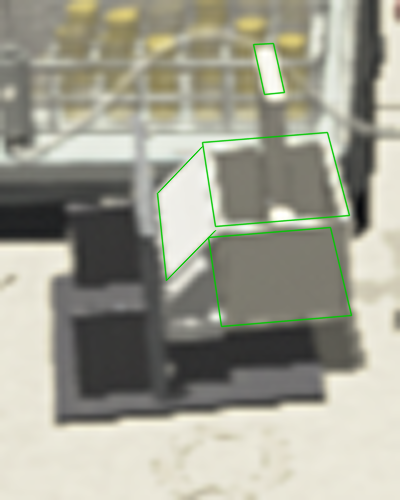

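View pics/fin_wrist.png

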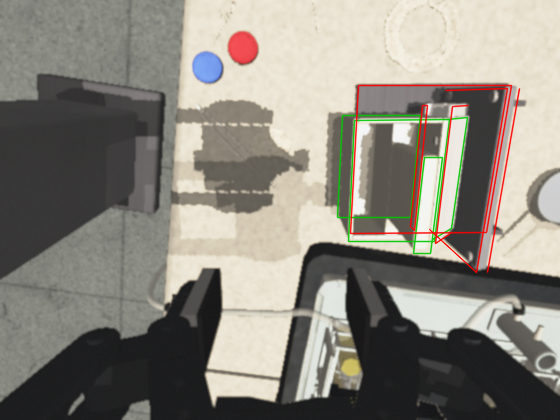

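View pics/fin_top.png

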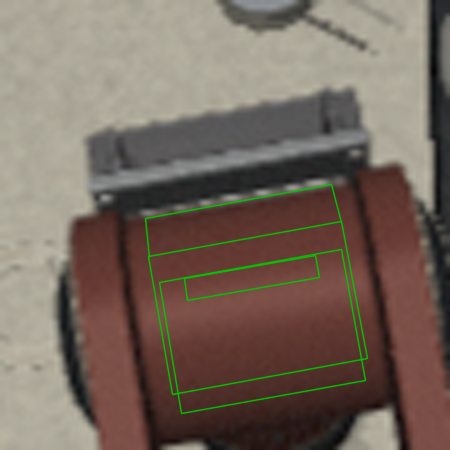

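```bash
python3 - <<'E'
import cv2,numpy as np
for n,(x,y,w,h) in {'side':(283,240,55,62),'top':(163,242,40,40)}.items():
    a=cv2.imread(f'pics/{n}0.png');b=cv2.imread(f'pics/fin_{n}_full.png')
    m=cv2.matchTemplate(b[y-10:y+h+10,x-10:x+w+10],a[y:y+h,x:x+w],cv2.TM_CCOEFF_NORMED);_,v,_,l=cv2.minMaxLoc(m);print(n,v,np.array(l)-10)
from plant import workorder; print(workorder.job_done())
E
```

```text
side 0.8311958312988281 [0 0]
top 0.99941486120224 [0 0]
the job is handed in; nothing more can be done
None
```

The strip bin is hanging on the stand's cleat. I pinched it by its handle, leaned it about 15° back-down, lowered the strip behind the cleat while levelling it, and let go. I then backed the gripper well clear and handed the job in at about 12 s.

**Last checks:**
- **Bin pose:** the side and wrist pictures matched the nominal hung pose to within about a pixel or two. The bin is level, centred on the cleat and clear of the foot.
- **Strip edge:** it seated at about x = -5, y = 0, z = 75 mm in the stand's frame. I took this from the tool position at release.
- **Other bin:** it shows zero shift in both cameras. The top match was 0.999. The side match was only 0.83, which I put down to shadow without looking closer.
- **Gripper:** it read no force beyond noise after backing off.
- **Not checked:** the arm hid the bin in the last top view, so that picture could not confirm its pose.

**One contact on the way:** while carrying the bin over, its strip end pushed against the black boom over the rack. The wrist force was about 55 N, under the 120 N limit. I backed off and went round. The wrist picture showed the bin had not shifted in the grip.

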